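# Refit the drip plate of the glaze dispenser

## Task

Pull the washed drip plate out of the drying rack by its blue tab, set it down on the counter and let go, then take it by its red tab and slide it, blue end first, in under the head of the glaze dispenser until its hole drops over the upright brass pin. Leave it lying flat on the dispenser's foot and square to the machine, let go, and do not push the jar, the cup or the doughnut about.

Things in the scene. Friction and masses are not known exactly. Their poses are not given: they have to be found in the camera images.
- plate: Loose steel drip plate, about 0.3 kg, 190 x 100 x 5 mm (x, y, z), with an 18 mm through hole and a blue and a red upright plastic tab. Origin: centre of the underside; +x along its length from blue to red. It starts in the drying rack, level, within 5 mm and 0.06 rad of the rack's origin and axes, its red half under the rack's upper shelf, the blue half in the open.
- hole (a point): centre of the plate's hole, at the underside: x = +30 mm, y = 0 in the plate's frame; axes as the plate
- blue_tab (a point): middle of the top edge of the blue tab, at x = -70 mm in the plate's frame, 40 mm above the plate's underside; axes as the plate. The tab is 10 mm thick along x, 40 mm wide along y, and stands 35 mm above the plate's top face
- red_tab (a point): middle of the top edge of the red tab, at x = +75 mm in the plate's frame, 40 mm above the plate's underside; axes as the plate. Same size as the blue tab
- rack: Fixed drying rack at the robot's left. Origin on the counter; +x points level into the rack, away from the dispenser; z up. Its floor, on which the plate lies, reaches from x = -100 to +140 mm, 150 mm wide, top 15 mm above the counter. Posts 10 mm thick at x = 35 and 135 mm, y = +-71 mm carry the upper shelf.
- shelf_edge (a point): middle of the lower front edge of the rack's upper shelf, at x = +20 mm in the rack's frame, 80 mm above the counter; axes as the rack. The shelf runs 135 mm inwards from here, 155 mm wide, 8 mm thick, with an upturned steel bowl 53 mm high on it
- dispenser: Fixed white glaze dispenser at the robot's right. Origin on the counter under the middle of the slot; +x points level out of the machine's open front, z up. Its dark flat foot spans x = -170 to +90 mm, 150 mm wide, top 12 mm above the counter. Column from x = -170 mm back, tank top 257 mm high. The fitted plate's +x lies along this +x: blue tab under the head, red tab outside.
- head_edge (a point): middle of the lower front edge of the dispenser's head, at x = -55 mm in its frame, 95 mm above the counter; axes as the dispenser. The head runs from here back to the column, 160 mm wide, 100 mm high; a nozzle 25 mm behind the edge hangs 12 mm below it
- slot (a point): Middle of the slot in the foot's top face, 12 mm above the counter; axes as the dispenser. A fixed upright brass pin, 12 mm thick, 10 mm high, stands on the slot's centre line (y = 0) anywhere from x = -15 to +15 mm: look or feel for it. The plate rocks on it (0.1 rad either way) until the hole comes over it; then it drops flat and the pin stops it. Sliding takes 2 to 10 N.
- foot_front (a point): middle of the front edge of the dispenser's foot, on its top face, x = +90 mm, 12 mm above the counter; axes as the dispenser
- jar: bystander: loose pink jar with yellow cap, 60 mm diameter, 85 mm high; origin centre of underside
- cup: bystander: loose aluminium cup, 70 mm diameter, 80 mm high; origin centre of underside
- doughnut: bystander: loose chocolate doughnut, 87 mm diameter, 36 mm high; origin centre of underside
There are look-alikes about, which are no part of the job. What is meant by the plate is not pink, and is the larger of those in its own colour.

How it is judged:
On the way:
1. the plate has been taken out of the rack, set down and let go, before it is fitted (horizontal distance between plate and rack above 0.13 m and contact force between plate and the fingers below 0.1 N and linear speed of plate below 0.02 m/s and height (world z) of plate below 0.03 m and angle between plate's own z axis and vertical below 0.15 rad), for 0.2 s.
At the end, for the whole second after the job is handed in: The plate lies at rest, flat (within 0.03 rad) and down on the dispenser's foot (hole within 3.5 mm of the foot's top) with the pin in its hole (hole within 25 mm of the slot's middle along the slot and 6 mm across it), the blue tab under the head, and square to the machine within 0.2 rad (z of hole in the frame of slot below 0.0035 m and angle between plate's own z axis and vertical below 0.03 rad and x of hole in the frame of slot between -0.025 and 0.025 m and y of hole in the frame of slot between -0.006 and 0.006 m and x of blue_tab in the frame of slot below -0.06 m and angle between the x axis of plate and the x axis of dispenser, either way round below 0.2 rad and linear speed of plate below 0.01 m/s); the robot touches nothing.
It fails at once if the jar, the cup or the doughnut is moved more than 30 mm (distance of any of jar, cup, doughnut from where it was at the start of the episode above 0.03 m).
It also fails if it takes over 53 s, if anything falls off the work surface, if the arm or the gripper's body presses on something with over 40 N, if the wrist force passes 120 N, or if a joint passes its speed limit or range.

## Robot

A 6-joint arm with a two-finger parallel gripper is mounted at the origin on the work surface. World frame = base frame: x ahead of the robot, y to its left, z up, the work surface at z = 0. Lengths are in m, angles in rad, forces in N, time in s.
With the tool pointing down it reaches from about 0.375 to 0.975 m from the base axis. Payload 3.8 kg.
Tool frame: the origin (TCP) lies between the finger pads; the fingertips stand 17 mm ahead of it and the grasp point (between the pads) lies 2 mm behind it; z points along the fingers, y is the line along which they close (so a half turn about z gives the same grasp; the last joint's range is limited). The gripper opens to 85 mm and grips with 20 to 120 N. Pads are 22 mm wide; open, the fingers measure 114 mm over their backs; the gripper's body (76 mm by 85 mm) begins 54 mm behind the grasp point. The pads swing forward as they close: fully open they stand 13 mm farther back than shut.
Start: joints at [-0.037, 0.264, 1.604, -0, 1.274, -0.037], TCP at [0.675, -0, 0.248] pointing down, gripper open.
Joint ranges: [-2.63, 2.63], [-0.94, 2.18], [0.31, 2.57], [-1.31, 4.45], [0, 2.66], [-2.55, 2.55]. Speed limits (rad/s): [2.57, 2.57, 3.14, 3.14, 3.14, 3.14].

## Interface

Orientations are given as a unit quaternion [w, x, y, z].
In Python, from workcell import monitor, viewer, arm, silhouettes gives the robot as it stands. The module is installed in compiled form; this text tells all that it offers.
- The arm moves only by the shell command python3 -m handwheel 'ROWS' [FORCE]. ROWS is JSON, a list of rows, each a list of 7 numbers: the shift along the world's x, y, z in units of 40 mm (1.0 is 40 mm), then the turn, a rotation vector about the world's x, y, z in units of 6 degrees (1.0 is 6 degrees), then the closure, from -1 (fully open) to 1 (shut). A call has 1 to 12 rows; each row shifts and turns the commanded pose from where the row before left it; what a row does not reach is not made up. A row lasts 1/10 s, in which the tool goes at most 50 mm and 8.59 degrees, less where a joint would pass 70% of its speed; a pose out of reach is approached as far as the arm can. A call is refused whole if a number of a shift passes 1 or a number of a turn 1, either way. A call with a gripper value outside its range is refused whole. The fingers move at their own pace and stop on an object; FORCE is the grip in N (left out, the last holds). Time passes only in rows, so rows that do not move let the fingers close. It gives the time, the measured TCP pose, the force, the opening and the grip force at its end, in the units of the state.
- monitor.get_obs(): the state, without advancing time (a new reading comes with each control period).
- viewer.capture(name): name is "scene" or "side" or "wrist"; returns the picture (400x640x3 uint8, red, green, blue); there is no depth.
- viewer.calibration(name): a dict with "fov_y" (degrees; the focal length in pixels is half the picture's height over the tangent of half this angle, whatever the lens; pixels are square), "cx", "cy" (the principal point, pixels), "rvec" (rotation vector, rad) and "tvec" (3), from world to camera coordinates, as OpenCV has them. Camera axes: x right, y down, z forward; pixel columns grow to the right and rows downward; lengths in m; the calibration is good to about 2 mm. A picture is of the moment at which its call begins: read the wrist's pose just before it. calibration takes no time and is no camera call; for the wrist camera it gives the pose at the moment of the call.
- arm.finish_job(): hands the job in; it is judged then, once.
Trained networks look in the newest picture that a camera, given by its name, has taken for a name from the list of things; names that differ only in an ending like _2 or _b are one class to them, and where a whole thing is asked for, a point or a joint stands for the part that bears it (a point fixed in the world has none). Each returns a list of dicts, best first, with "p" (0 to 1); they miss things now and then, are a little off and sometimes report something else, mostly with a low value. They report only what shows in the picture. A call takes as long as a camera call. They do not tell look-alikes from the thing itself.
- silhouettes(camera, label): "pixels" (400x640 bool, what is visible of it) and "extent" ([left, top, width, height] in pixels, round what is visible of it).
The state is a dict: "t": time; "joint_pos": joint angles; "joint_vel": joint speeds; "tau": joint torques, N m; "ee_pos": TCP position; "eef_rot": TCP orientation; "force": force on the tool from outside, world axes, zero at the start; "wrist_torque": the same for the moment, N m; "grip_width": opening from 0.0 (shut) to 1.0 (fully open); "gripper_force": force on a finger pad.
Only numpy, scipy, OpenCV 4.12 (cv2) and the standard library are available. Lean on these libraries where they do the work, as an engineer would, in place of code of your own. Each camera call takes 0.05 s, during which the arm holds its last target. There are 200 camera calls.

## Working session

There is one attempt and no reset: what is moved stays moved. The work goes in short steps, Python scripts to look and compute and a shell command to move; the robot and the scene stay as the last step left them, time stands still between calls to the robot, and variables do not carry over. Pictures are saved under pics/ and viewed, at most 10 in all, crops included, and the job is handed in when it is done.

```bash
mkdir -p pics; cat > h.py <<'E'
import numpy as np, cv2
from workcell import monitor, viewer, arm, silhouettes
def cal(n):
    c=viewer.calibration(n); f=200/np.tan(np.radians(c["fov_y"])/2)
    K=np.array([[f,0,c["cx"]],[0,f,c["cy"]],[0,0,1]]); R=cv2.Rodrigues(np.array(c["rvec"],float))[0]
    return K,R,np.array(c["tvec"],float)
def proj(n,P):
    K,R,t=cal(n); q=(np.atleast_2d(P)@R.T+t)@K.T; return q[:,:2]/q[:,2:]
def atz(n,uv,z):
    K,R,t=cal(n); uv=np.atleast_2d(np.array(uv,float)); d=np.c_[uv,np.ones(len(uv))]@np.linalg.inv(K).T@R; o=-R.T@t
    return o+d*((z-o[2])/d[:,2])[:,None]
def tri(obs): # list of (cal tuple, uv)
    A=[];b=[]
    for (K,R,t),uv in obs:
        d=R.T@np.linalg.inv(K)@np.array([*uv,1.]); d/=np.linalg.norm(d); o=-R.T@t; M=np.eye(3)-np.outer(d,d); A.append(M); b.append(M@o)
    p=np.linalg.solve(sum(A),sum(b)); return p,[float(np.linalg.norm(M@p-bb)) for M,bb in zip(A,b)]
E
python3 - <<'E'
from h import *
for n in("scene","side"):
    im=viewer.capture(n); cv2.imwrite(f"pics/{n}0.png",im[:,:,::-1])
    K,R,t=cal(n); print(n,K[0,0],(-R.T@t).round(3),R[2].round(2))
    for l in("plate","blue_tab","red_tab","rack","dispenser","jar","cup","doughnut"):
        for d in silhouettes(n,l): 
            m=d["pixels"]; print(l,round(d["p"],2),d["extent"],int(m.sum()),np.argwhere(m).mean(0)[::-1].round(1))
E
```

```text
scene 368.8672964515733 [ 1.161 -0.347  0.537] [-0.71  0.5  -0.49]
plate 0.98 [249.6, 177.6, 71.5, 43.7] 1345 [283.2 199.3]
plate 0.97 [351.6, 188.7, 79.7, 32.6] 1413 [388.6 205.6]
plate 0.58 [298.8, 268.3, 35.3, 60.1] 1600 [315.6 299.2]
blue_tab 0.9 [250.9, 177.5, 68.9, 41.5] 1308 [283.3 199.4]
blue_tab 0.83 [344.0, 167.2, 35.9, 21.9] 371 [359.1 179. ]
blue_tab 0.64 [0.0, 182.0, 266.9, 205.5] 31647 [104.9 278.3]
blue_tab 0.62 [351.4, 187.7, 79.0, 36.7] 1373 [387.4 205.8]
red_tab 0.98 [348.4, 163.2, 25.4, 29.0] 386 [357.9 179.1]
red_tab 0.76 [353.5, 187.6, 73.5, 35.5] 1366 [387.6 205.7]
red_tab 0.62 [250.7, 178.3, 67.6, 46.0] 1351 [283.2 199.2]
rack 0.58 [346.5, 147.8, 110.9, 88.9] 3639 [412.8 188.2]
dispenser 0.79 [0.0, 185.4, 264.5, 202.1] 31586 [104.8 278.3]
jar 0.98 [299.2, 271.5, 33.8, 58.0] 1561 [315.6 299.4]
cup 0.85 [223.5, 300.6, 45.6, 61.4] 2199 [247.3 329.8]
cup 0.56 [354.2, 189.3, 75.5, 34.1] 1310 [387.9 205.9]
doughnut 0.59 [379.6, 244.0, 37.2, 30.2] 909 [398.1 258.5]
side 439.27913582227285 [-0.01   0.77   0.656] [ 0.53 -0.66 -0.53]
plate 0.79 [207.3, 242.6, 80.3, 65.2]
[... 308 characters left out ...]
72.3]
red_tab 0.9 [330.9, 240.5, 93.0, 57.2] 2629 [379.7 270.6]
red_tab 0.86 [256.9, 312.8, 76.4, 55.7] 2082 [293.5 338.2]
red_tab 0.66 [207.6, 241.6, 81.2, 67.1] 1688 [251.6 272.1]
rack 0.98 [154.8, 224.2, 144.2, 107.0] 6999 [210.6 272. ]
rack 0.23 [332.0, 77.5, 114.6, 129.5] 8063 [397.8 139.7]
dispenser 0.81 [333.0, 78.0, 116.3, 127.6] 8071 [397.8 139.6]
jar 0.97 [282.4, 154.4, 20.9, 32.3] 598 [292.8 170.6]
cup 0.6 [314.4, 138.1, 18.1, 35.5] 559 [321.8 154.7]
cup 0.31 [331.0, 79.3, 117.8, 127.7] 7965 [397.9 139.5]
doughnut 0.73 [220.2, 201.2, 34.9, 24.0] 674 [237.4 214. ]
doughnut 0.51 [210.5, 243.4, 75.9, 64.5] 1610 [251.7 272.1]
doughnut 0.3 [331.0, 79.6, 119.2, 128.0] 8139 [397.7 139.8]
```

```bash
python3 - <<'E'
import cv2,numpy as np
a=cv2.imread("pics/scene0.png");b=cv2.imread("pics/side0.png")
# scene 0..480 x 140..390 ; side 140..460 x 70..390
A=cv2.resize(a[140:240,230:470],None,fx=3.3,fy=3.3,interpolation=2)
cv2.imwrite("pics/v1.png",cv2.resize(a,(800,500),interpolation=2))
cv2.imwrite("pics/v2.png",cv2.resize(b,(800,500),interpolation=2))
E
```

```text
(no output)
```

View pics/v1.png

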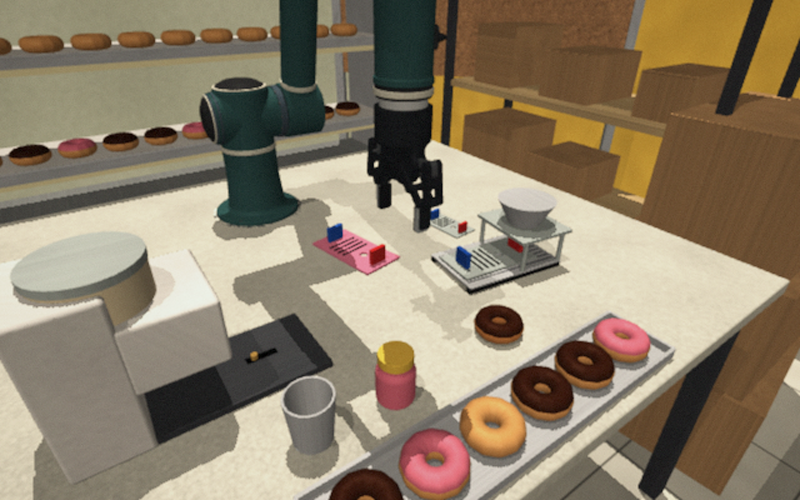

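View pics/v2.png

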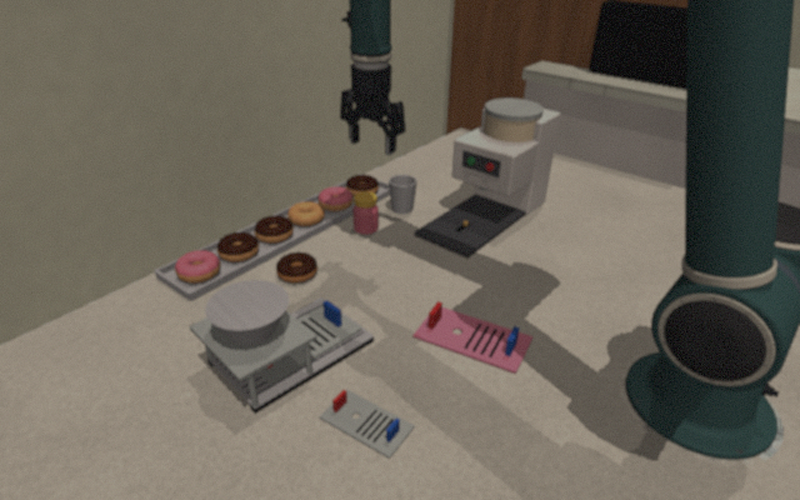

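The scene view shows three tabbed plates: a pink one (scene px 284,199), a small grey one (360,178) and a large grey one in the rack (388,206). The last fits, because it isn't pink and is the larger grey one. I'll confirm with an enlarged crop and take the landmarks from it.

```bash
python3 - <<'E'
import cv2,numpy as np
a=cv2.imread("pics/scene0.png");b=cv2.imread("pics/side0.png")
r=lambda i,x,y,s=4:cv2.resize(i[y:y+int(300/s),x:x+int(400/s)],(400,300),interpolation=cv2.INTER_CUBIC)
out=np.vstack([np.hstack([r(a,340,140,3.333),r(b,150,215,2.5)]),np.hstack([r(a,110,240,2.5),r(b,325,145,4)])])
cv2.imwrite("pics/v3.png",out)
from h import *
ob={}
for n,im in(("scene",a),("side",b)):
    hsv=cv2.cvtColor(im,cv2.COLOR_BGR2HSV)
    for c,m in(("blue",cv2.inRange(hsv,(100,120,40),(125,255,255))),("red",cv2.inRange(hsv,(0,170,60),(6,255,255))|cv2.inRange(hsv,(174,170,60),(180,255,255))),("brass",cv2.inRange(hsv,(12,120,80),(30,255,255)))):
        k,l,s,ce=cv2.connectedComponentsWithStats(m)
        for i in range(1,k):
            if s[i,4]>5: print(n,c,s[i].tolist(),ce[i].round(1))
E
```

```text
scene blue [344, 167, 7, 8, 44] [347.1 170.9]
scene blue [262, 179, 12, 14, 126] [267.6 185.7]
scene blue [365, 197, 12, 18, 143] [370.3 205.8]
scene red [367, 178, 6, 8, 39] [369.5 181.4]
scene red [407, 191, 11, 11, 60] [412.  196.3]
scene red [296, 196, 12, 16, 146] [301.5 203.3]
scene brass [265, 0, 20, 29, 233] [274.5  19.9]
scene brass [348, 0, 11, 27, 225] [353.1  11.5]
scene brass [359, 0, 281, 396, 51399] [525.2 121.6]
scene brass [217, 21, 7, 10, 60] [220.3  25.4]
scene brass [253, 20, 10, 10, 86] [257.2  24.7]
scene brass [160, 23, 26, 11, 247] [172.7  28. ]
scene brass [190, 22, 24, 11, 225] [201.   26.8]
scene brass [94, 25, 30, 13, 303] [108.1  31.2]
scene brass [129, 24, 27, 12, 272] [141.7  29.6]
scene brass [56, 27, 33, 13, 339] [71.4 32.7]
scene brass [15, 29, 34, 13, 370] [30.9 34.6]
scene brass [0, 31, 5, 9, 36] [ 1.7 34.7]
scene brass [342, 32, 15, 82, 695] [350.2  73. ]
scene brass [275, 42, 3, 15, 44] [276.   49.2]
scene brass [269, 86, 19, 7, 77] [278.   89.1]
scene brass [260, 90, 7, 5, 29] [262.9  92. ]
scene brass [146, 106, 19, 5, 73] [155.7 108.2]
scene b
[... 973 characters left out ...]
ide blue [405, 262, 9, 22, 95] [409.  272.5]
side blue [310, 336, 9, 16, 89] [313.7 343.2]
side red [389, 131, 6, 5, 18] [391.5 133.1]
side red [343, 243, 9, 19, 92] [347.4 252.1]
side red [267, 314, 9, 14, 64] [271.5 320.3]
side brass [280, 150, 22, 17, 239] [291.6 158.1]
side brass [231, 162, 49, 18, 478] [247.6 169.9]
side brass [371, 177, 4, 3, 10] [372.2 178. ]
side brass [216, 179, 6, 3, 12] [218.2 180.2]
side brass [205, 184, 28, 10, 124] [218.7 189.7]
side brass [187, 193, 6, 3, 15] [189.6 194.2]
side brass [176, 198, 30, 11, 133] [190.5 204.5]
side brass [233, 209, 9, 4, 23] [236.9 210.8]
side brass [143, 214, 32, 12, 100] [158.9 221.4]
side brass [223, 217, 29, 9, 99] [236.9 221.8]
```

View pics/v3.png

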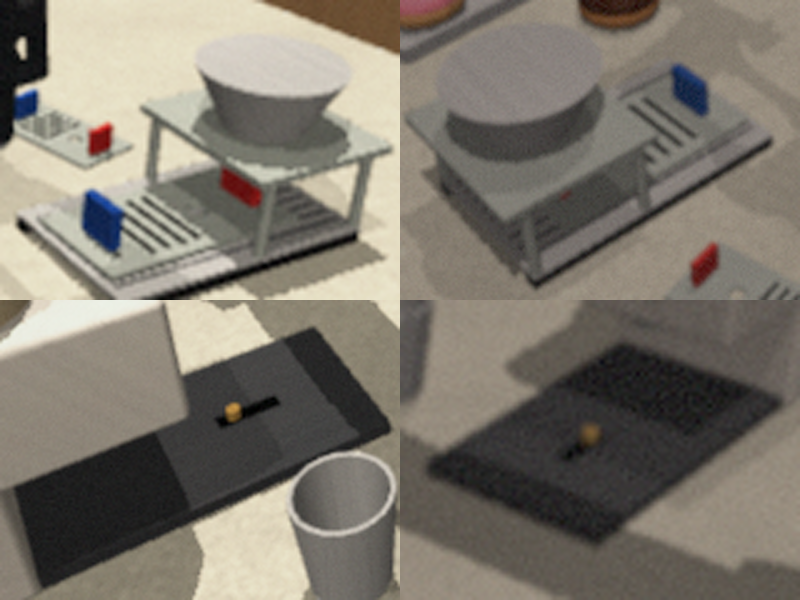

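The crop confirms it: the large grey plate in the rack has its blue tab at scene px (370,206) and its red tab under the shelf. The brass pin is at scene (203,284), side (372,178), near the column end of its slot.

```bash
python3 - <<'E'
from h import *
S,D=cal("scene"),cal("side")
for n,a,b in(("blue",(370.3,205.8),(265.4,250.3)),("red?",(412,196.3),(217,293)),("pin",(202.9,284.4),(372.3,178)),("shelf near-front",(420.4,188),(252,271)),("footA",(236.4,251.2),(332.5,187)),("footB",(266,292),(375,205)) ,("footB'",(266,292),(332.5,187)),("footA'",(236.4,251.2),(375,205))):
    p,e=tri([(S,a),(D,b)]); print(n,p.round(4),np.round(e,4))
print("foot scene",atz("scene",[(236.4,251.2),(266,292),(126,354)],.012).round(3).tolist())
print("foot side",atz("side",[(332.5,187),(375,205),(420,170.5),(380,156)],.012).round(3).tolist())
print("slot scene",atz("scene",[(110+218/2.5,240+123/2.5),(110+278/2.5,240+102/2.5)],.012).round(3).tolist())
print("shelf scene",atz("scene",[(340+143/3.333,140+108/3.333),(420.4,188),(457,185)],.088).round(3).tolist())
print("shelf side",atz("side",[(252,271),(190,301),(154,263)],.088).round(3).tolist())
print("jar,cup,do",atz("scene",[(316,328),(248,360),(398,272)],.0).round(3).tolist(),atz("side",[(293,186),(321,168),(237,224)],0).round(3).tolist())
E
```

```text
blue [0.5586 0.2437 0.0378] [0.0019 0.0019]
red? [0.5607 0.3927 0.019 ] [0.0095 0.0095]
pin [ 0.5736 -0.2159  0.0185] [0.0023 0.0023]
shelf near-front [0.56   0.3531 0.0571] [0.0538 0.0538]
footA [ 0.5941 -0.1083  0.0488] [0.0385 0.0385]
footB [ 0.5548 -0.1211 -0.0418] [0.0535 0.0535]
footB' [ 0.648  -0.117   0.0033] [0.0044 0.0044]
footA' [ 0.4968 -0.1117  0.0067] [0.0032 0.0032]
foot scene [[0.507, -0.113, 0.012], [0.66, -0.118, 0.012], [0.656, -0.373, 0.012]]
foot side [[0.638, -0.11, 0.012], [0.492, -0.109, 0.012], [0.493, -0.365, 0.012], [0.641, -0.37, 0.012]]
slot scene [[0.576, -0.227, 0.012], [0.58, -0.179, 0.012]]
shelf scene [[0.504, 0.337, 0.088], [0.627, 0.353, 0.088], [0.67, 0.446, 0.088]]
shelf side [[0.486, 0.347, 0.088], [0.513, 0.472, 0.088], [0.65, 0.454, 0.088]]
jar,cup,do [[0.781, -0.081, 0.0], [0.771, -0.211, 0.0], [0.758, 0.151, 0.0]] [[0.742, -0.056, 0.0], [0.75, -0.197, 0.0], [0.723, 0.181, 0.0]]
```

```bash
python3 -m handwheel '[[-0.7,1,0,0,0,0,-1],[-0.7,1,0,0,0,0,-1],[-0.7,1,0,0,0,0,-1],[-0.7,1,0,0,0,0,-1],[0,0.5,0,0,0,0,-1],[0,0,0,0,0,0,-1]]' ; python3 - <<'E'
from h import *
from scipy.spatial.transform import Rotation as Ro
o=monitor.get_obs();q=o["eef_rot"];print(o["ee_pos"],Ro.from_quat([*q[1:],q[0]]).as_matrix().round(3).tolist())
im=viewer.capture("wrist"); K,R,t=cal("wrist");print((-R.T@t).round(3),R.round(2).tolist(),K[0,0])
b=np.ascontiguousarray(im[:,:,::-1]);cv2.imwrite("pics/w1.png",b)
E
```

```text
t: 1.5
ee_pos: [0.5621, 0.1827, 0.2487]
eef_rot: [-0.0, 0.706, 0.708, 0.001]
force: [0.4, 0.4, 0.2]
grip_width: 0.998
gripper_force: 0.0
[0.56208989 0.18273109 0.24868971] [[-0.004, 1.0, 0.001], [1.0, 0.004, 0.001], [0.001, 0.001, -1.0]]
[0.562 0.26  0.374] [[1.0, 0.0, 0.0], [0.0, -0.95, 0.31], [0.0, -0.31, -0.95]] 296.1089040919531
```

View pics/w1.png

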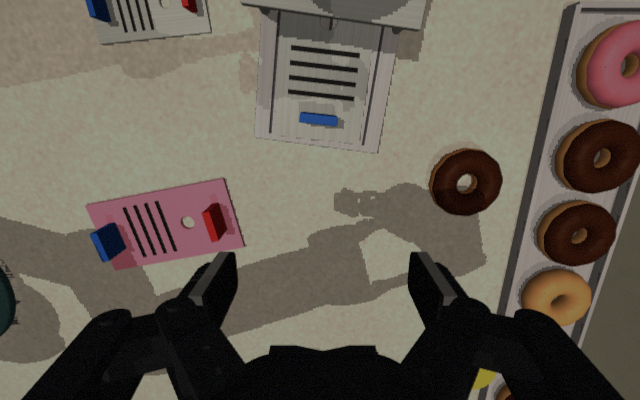

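The wrist view shows the blue tab at (318,119), tilted about 0.15 rad. The rack's front edge runs (255,138) to (380,153), with the shelf and bowl above it.

```bash
python3 - <<'E'
from h import *
im=cv2.imread("pics/w1.png");hsv=cv2.cvtColor(im,cv2.COLOR_BGR2HSV)
m=cv2.inRange(hsv,(100,120,40),(125,255,255));m[:,:280]=0;m[200:]=0
p=np.argwhere(m)[:,::-1].astype(np.float32);print(len(p),p.mean(0),cv2.boxPoints(cv2.minAreaRect(p)).tolist())
W=cal("wrist");S,D=cal("scene"),cal("side")
bp=cv2.boxPoints(cv2.minAreaRect(p)); P=atz("wrist",bp,.055);print(P.round(4).tolist(),P.mean(0))
print("centroid",tri([(S,(370.3,205.8)),(D,(265.4,250.3)),(W,p.mean(0))]))
for z,l in((.055,[(299,113),(337,119)]),(.015,[(255,138),(380,153)]),(.02,[(291,49),(358,55)]),(.02,[(289,93),(354,99)])):
    a=atz("wrist",l,z);d=a[1]-a[0];print(a.round(4).tolist(),np.arctan2(-d[1],d[0]).round(3))
E
```

```text
376 [318.23935 118.64628] [[299.0794677734375, 121.7452163696289], [300.14794921875, 111.59453582763672], [337.36712646484375, 115.51233673095703], [336.29864501953125, 125.66301727294922]]
[[0.5374, 0.2399, 0.055], [0.5387, 0.2501, 0.055], [0.5774, 0.2463, 0.055], [0.5765, 0.236, 0.055]] [0.55751265 0.24310291 0.055     ]
centroid (array([0.55819788, 0.24320959, 0.03784671]), [0.0025811590643522986, 0.0012258531957673874, 0.0013611516547648269])
[[0.5375, 0.2487, 0.055], [0.5771, 0.2428, 0.055]] 0.148
[[0.4812, 0.2183, 0.015], [0.6321, 0.2007, 0.015]] 0.116
[[0.5276, 0.3142, 0.02], [0.6004, 0.3085, 0.02]] 0.078
[[0.5241, 0.2692, 0.02], [0.5977, 0.263, 0.02]] 0.084
```

```bash
python3 -m handwheel '[[0,0.13,0,0,0,1,-1],[0,0.13,0,0,0,1,-1],[0,0.13,0,0,0,1,-1],[0,0.13,0,0,0,1,-1],[0,0.13,0,0,0,1,-1],[0,0.13,0,0,0,1,-1],[0,0.13,0,0,0,1,-1],[0,0.13,0,0,0,1,-1],[0,0.13,0,0,0,1,-1],[0,0.13,0,0,0,1,-1],[-0.05,0.12,0,0,0,1,-1],[-0.05,0.1,0,0,0,1,-1]]'; python3 -m handwheel '[[0,0,-0.5,0,0,1,-1],[0,0,-0.5,0,0,1,-1],[0,0,-0.7,0,0,0,-1],[0,0,-0.7,0,0,0,-1],[0,0,-0.6,0,0,0,-1],[0,0,0,0,0,0,-1]]'; python3 - <<'E'
from h import *
from scipy.spatial.transform import Rotation as Ro
o=monitor.get_obs();q=o["eef_rot"];print(o["ee_pos"],o["joint_pos"],Ro.from_quat([*q[1:],q[0]]).as_matrix().round(3).tolist())
im=viewer.capture("wrist");b=np.ascontiguousarray(im[:,:,::-1]);cv2.imwrite("pics/w2.png",b)
E
```

```text
t: 2.75
ee_pos: [0.5598, 0.2395, 0.2482]
eef_rot: [0.0, 0.155, 0.988, -0.0]
force: [-0.3, 1.1, -0.1]
grip_width: 1.003
gripper_force: 0.0
t: 3.35
ee_pos: [0.5566, 0.2382, 0.1238]
eef_rot: [-0.004, 0.053, 0.999, -0.002]
force: [-0.9, -0.1, -0.3]
grip_width: 0.997
gripper_force: 0.0
[0.55661665 0.2382449  0.12382175] [ 3.63571914e-01  2.44411620e-01  1.87003623e+00 -5.96722048e-04
  1.03556759e+00 -1.10074463e+00] [[-0.994, 0.106, -0.008], [0.106, 0.994, -0.003], [0.007, -0.004, -1.0]]
```

View pics/w2.png

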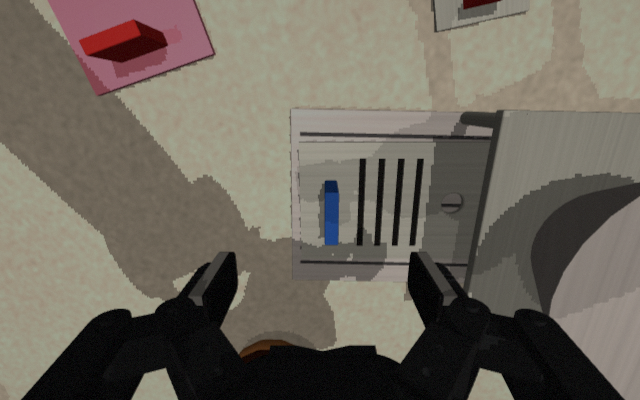

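Wrist view: the tab's top face spans about (331,190–245), square to the fingers. Its dark end face is above that at (331,185).

```bash
python3 - <<'E'
from h import *
print(atz("wrist",[(331.5,191),(331.5,245),(331.5,218)],.055).round(4).tolist(),"slots",atz("wrist",[(362,158),(360,244),(421,158),(415,244)],.02).round(4).tolist())
print("shelf",atz("wrist",[(498,112)],.088),"hole",atz("wrist",[(452,202)],.02))
print(tri([(cal("scene"),(370.3,205.8)),(cal("side"),(265.4,250.3)),(cal("wrist"),(331.5,214))]), monitor.get_obs()["ee_pos"])
E
```

```text
[[0.5382, 0.2476, 0.055], [0.5794, 0.2436, 0.055], [0.5582, 0.2456, 0.055]] slots [[0.524, 0.2741, 0.02], [0.5987, 0.2674, 0.02], [0.5289, 0.3204, 0.02], [0.6037, 0.3148, 0.02]]
shelf [[0.49401856 0.34006517 0.088     ]] hole [[0.56837028 0.34559831 0.02      ]]
(array([0.559619  , 0.24431845, 0.03823762]), [0.0008163291455883865, 0.0030590286271627745, 0.0023115655430894894]) [0.55805157 0.238979   0.1261778 ]
```

```bash
python3 -m handwheel '[[0,0.15,-0.5,0,0,0,-1],[0,0,-0.6,0,0,0,-1],[0,0,-0.6,0,0,0,-1],[0,0,-0.4,0,0,0,-1],[0,0,0,0,0,0,-1],[0,0,0,0,0,0,1],[0,0,0,0,0,0,1],[0,0,0,0,0,0,1],[0,0,0,0,0,0,1],[0,0,0,0,0,0,1],[0,0,0,0,0,0,1],[0,0,0,0,0,0,1]]' 60
```

```text
t: 4.6
ee_pos: [0.5595, 0.2468, 0.0451]
eef_rot: [0.0, 0.052, 0.999, 0.0]
force: [-1.0, -1.5, 6.2]
grip_width: 0.105
gripper_force: 60.6
```

```bash
python3 -m handwheel '[[0,0,0.25,0,0,0,1],[0,0,0,0,0,0,1],[-0.03,-0.3,0,0,0,0,1],[-0.07,-0.65,0,0,0,0,1],[-0.07,-0.65,0,0,0,0,1],[-0.07,-0.65,0,0,0,0,1],[-0.07,-0.65,0,0,0,0,1],[-0.07,-0.65,0,0,0,0,1],[-0.07,-0.65,0,0,0,0,1],[-0.07,-0.65,0,0,0,0,1],[-0.04,-0.35,0,0,0,0,1],[0,0,0,0,0,0,1]]' 60; python3 - <<'E'
from h import *
im=viewer.capture("scene");cv2.imwrite("pics/s2.png",cv2.resize(im[100:350,80:480,::-1],(800,500),interpolation=2))
E
```

```text
t: 5.8
ee_pos: [0.5356, 0.0369, 0.0537]
eef_rot: [-0.001, 0.054, 0.999, -0.0]
force: [-0.4, 1.0, -3.0]
grip_width: 0.108
gripper_force: 59.4
```

View pics/s2.png

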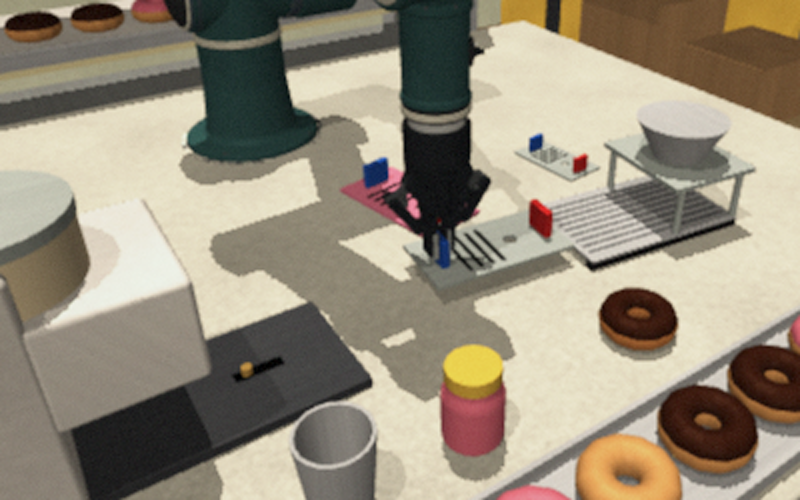

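The plate is out of the rack and held level (red tab at crop px 540,217), with nothing disturbed. Next I'll carry it on, square it up, set it down and release.

```bash
python3 -m handwheel '[[0.25,-0.4,0,0,0,0.3,1],[0.35,-0.5,0,0,0,0.4,1],[0.3,-0.4,0,0,0,0.3,1],[0,0,-0.2,0,0,0,1],[0,0,-0.2,0,0,0,1],[0,0,-0.16,0,0,0,1],[0,0,0,0,0,0,1],[0,0,0,0,0,0,1]]' 60; python3 -m handwheel '[[0,0,0,0,0,0,-1],[0,0,0,0,0,0,-1],[0,0,0,0,0,0,-1],[0,0,0,0,0,0,-1],[0,0,0,0,0,0,-1],[0,0,0.8,0,0,0,-1],[0,0,0.8,0,0,0,-1],[0,0,0.8,0,0,0,-1],[0,0.7,0.8,0,0,0,-1],[0,0.7,0,0,0,0,-1],[0,0.7,0,0,0,0,-1],[0,0.7,0,0,0,0,-1]]' 
python3 - <<'E'
from h import *
im=viewer.capture("wrist");b=np.ascontiguousarray(im[:,:,::-1]);cv2.imwrite("pics/w3.png",b);print(monitor.get_obs()["ee_pos"])
hsv=cv2.cvtColor(b,cv2.COLOR_BGR2HSV)
for c,m in(("blue",cv2.inRange(hsv,(100,120,40),(125,255,255))),("red",cv2.inRange(hsv,(0,150,50),(6,255,255))|cv2.inRange(hsv,(174,150,50),(180,255,255)))):
    k,l,s,ce=cv2.connectedComponentsWithStats(m)
    for i in range(1,k):
        if s[i,4]>50: print(c,s[i].tolist(),atz("wrist",ce[i],.04).round(4).tolist())
E
```

```text
t: 6.65
ee_pos: [0.5716, -0.0124, 0.0311]
eef_rot: [-0.001, -0.0, 1.0, 0.0]
force: [-0.1, 0.3, -3.2]
grip_width: 0.104
gripper_force: 59.4
t: 7.85
ee_pos: [0.5728, 0.0997, 0.1607]
eef_rot: [0.001, 0.0, 1.0, 0.0]
force: [0.7, 0.1, 0.2]
grip_width: 0.998
gripper_force: 0.0
[0.57263276 0.10352599 0.16044215]
blue [186, 163, 27, 51, 603] [[0.5647, -0.0057, 0.04]]
red [316, 0, 56, 25, 519] [[0.427, 0.1145, 0.04]]
red [628, 3, 12, 11, 85] [[0.4285, 0.3303, 0.04]]
red [351, 163, 16, 51, 664] [[0.5647, 0.1355, 0.04]]
```

View pics/w3.png

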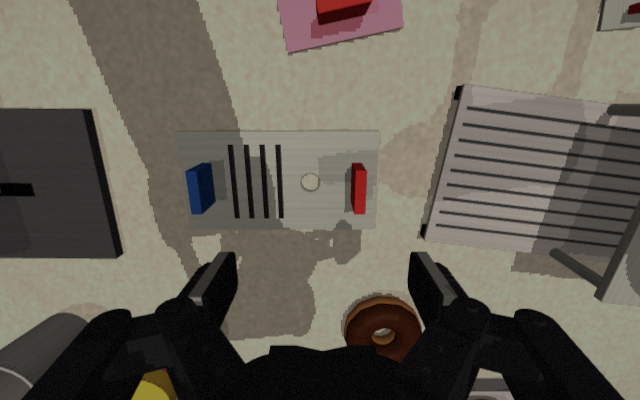

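The wrist view shows the plate flat and free on the counter: hole at (310,182), red tab at (360,190). The foot's front edge runs (92,110) to (122,256), with the slot's end at (33,190).

```bash
python3 - <<'E'
from h import *
p=lambda l,z:atz("wrist",l,z)[:,:2].round(4)
a=p([(176,130),(380,130),(376,230),(188,230)],.005);print("plate corners",a.tolist())
print("hole",p([(310,182)],.005),"redtop",p([(361,175),(361,213)],.04).tolist(),"blue top",p([(207,163),(200,213)],.04).tolist())
f=p([(92,110),(122,257)],.012);print("foot front",f.tolist(),"mid",f.mean(0)); d=f[1]-f[0];print("yaw",np.arctan2(d[1],d[0]))
print("slot end",p([(33,190)],.012))
b=cv2.imread("pics/w3.png");b=b[100:270,:140]
cv2.imwrite("pics/c.png",cv2.resize(b,None,fx=4,fy=4,interpolation=2))
print("TCP",monitor.get_obs()["ee_pos"])
E
```

```text
plate corners [[0.5185, -0.0316], [0.5183, 0.1579], [0.6197, 0.1599], [0.6197, -0.0345]]
hole [[0.5684 0.0922]] redtop [[0.5528, 0.1372], [0.5875, 0.1386]] blue top [[0.5425, 0.0071], [0.5875, -0.0044]]
foot front [[0.5005, -0.1001], [0.6471, -0.1037]] mid [ 0.5738 -0.1019]
yaw -0.024551682324722893
slot end [[ 0.5745 -0.1743]]
TCP [0.57263276 0.10352599 0.16044215]
```

```bash
python3 -m handwheel '[[-0.09,0.46,0,0,0,0,-1],[0,0.4,-0.3,0,0,0,-1],[0,0,-0.8,0,0,0,-1],[0,0,-0.8,0,0,0,-1],[0,0,-0.8,0,0,0,-1],[0,0,-0.5,0,0,0,-1],[0,0,0,0,0,0,-1],[0,0,0,0,0,0,1],[0,0,0,0,0,0,1],[0,0,0,0,0,0,1],[0,0,0,0,0,0,1],[0,0,0,0,0,0,1]]' 80;  python3 -m handwheel '[[0,0,0,0,0,0,1],[0,0,0,0,0,0,1],[0,0,0.3,0,0,0,1],[0,0,0.4,0,0,0,1],[0,-0.4,0.3,0,0,0,1],[0,-0.6,0.1,0,0,-0.1,1],[0,-0.6,0,0,0,-0.1,1],[0,-0.4,0,0,0,0,1],[0,0,0,0,0,0,1],[0,0,0,0,0,0,1]]' 80
python3 - <<'E'
from h import *
im=viewer.capture("wrist");b=np.ascontiguousarray(im[:,:,::-1]);cv2.imwrite("pics/w4.png",b);print(monitor.get_obs()["ee_pos"])
E
```

```text
t: 9.1
ee_pos: [0.5697, 0.1333, 0.0329]
eef_rot: [0.001, 0.0, 1.0, 0.0]
force: [0.4, -0.3, 0.1]
grip_width: 0.142
gripper_force: 0.0
t: 10.1
ee_pos: [0.5689, 0.0527, 0.076]
eef_rot: [-0.0, 0.011, 1.0, 0.0]
force: [-0.4, -0.1, -2.4]
grip_width: 0.101
gripper_force: 79.3
[0.56886917 0.05316281 0.07592849]
```

View pics/w4.png

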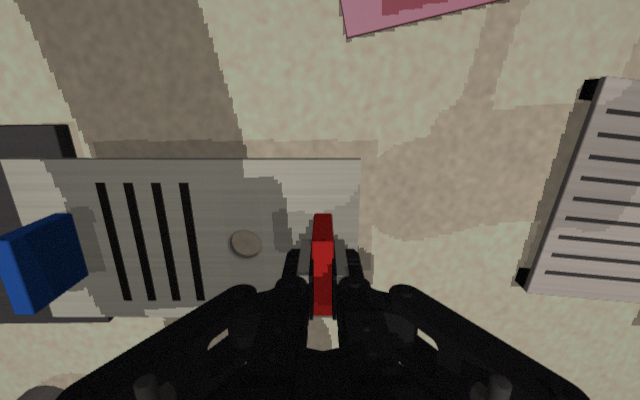

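The wrist view shows the plate gripped by its red tab and level, hole at (246,243). The foot is at the left edge, and the pin is out of view.

```bash
python3 - <<'E'
from h import *
T=monitor.get_obs()["ee_pos"]
for z in(.045,.049): print(atz("wrist",[(246,243),(360,159),(0,159)],z).round(4).tolist(),T)
E
```

```text
[[0.5673, 0.0089, 0.045], [0.5191, 0.0747, 0.045], [0.515, -0.1175, 0.045]] [0.56886917 0.05316281 0.07592849]
[[0.5653, 0.0101, 0.049], [0.5183, 0.0742, 0.049], [0.5143, -0.1131, 0.049]] [0.56886917 0.05316281 0.07592849]
```

```bash
python3 -m handwheel '[[0.08,-0.4,-0.1,0,0,0,1],[0.08,-0.6,-0.1,0,0,0,1],[0,-0.7,-0.1,0,0,0,1],[0,-0.7,-0.1,0,0,0,1],[0,-0.7,0,0,0,0,1],[0,-0.7,0,0,0,0,1],[0,-0.7,0,0,0,0,1],[0,-0.6,0,0,0,0,1],[0,-0.4,0,0,0,0,1],[0,-0.1,0,0,0,0,1],[0,0,0,0,0,0,1],[0,0,0,0,0,0,1]]' 80
python3 - <<'E'
from h import *
a=viewer.capture("wrist")[:,:,::-1]; s=viewer.capture("scene")[200:350,100:300,::-1]; d=viewer.capture("side")[110:230,300:460,::-1]
cv2.imwrite("pics/v5.png",np.vstack([np.hstack([cv2.resize(s,(400,300),interpolation=2),cv2.resize(d,(400,300),interpolation=2)]),cv2.resize(a[100:325,100:400],(800,600),interpolation=2)[:300] if 0 else np.hstack([cv2.resize(a[100:300,130:397],(400,300),interpolation=2),cv2.resize(a,(400,300))])]))
T=monitor.get_obs()["ee_pos"];print(T)
E
```

```text
t: 11.35
ee_pos: [0.5752, -0.1699, 0.0596]
eef_rot: [-0.0, 0.01, 1.0, 0.0]
force: [0.4, 0.7, -3.6]
grip_width: 0.1
gripper_force: 79.4
[ 0.57535813 -0.16970748  0.05976695]
```

View pics/v5.png

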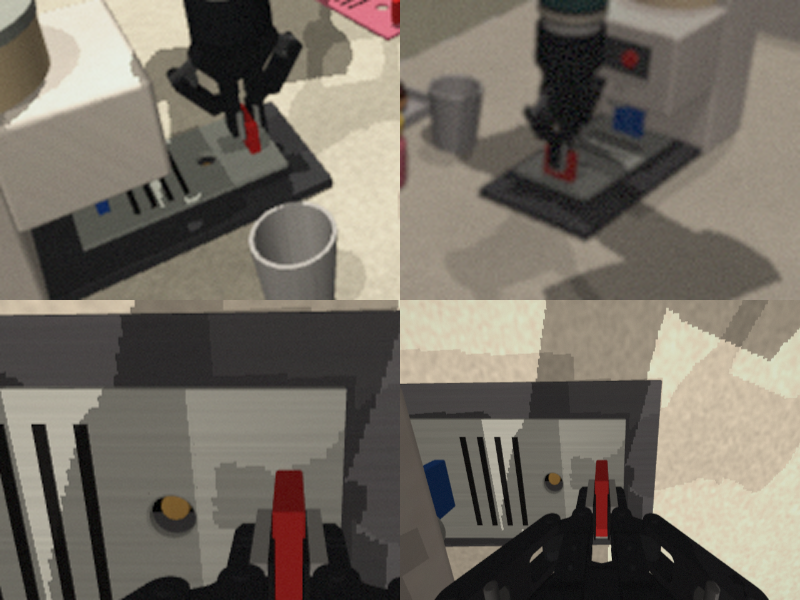

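The pin shows through the hole: hole centre at wrist px (246,242.7), pin top at (247,239). Now the remaining offset.

```bash
python3 - <<'E'
from h import *
b=viewer.capture("wrist")[:,:,::-1].copy()
hsv=cv2.cvtColor(b,cv2.COLOR_BGR2HSV)[225:262,228:265]
m=cv2.inRange(hsv,(12,100,60),(30,255,255)); k,l,s,c=cv2.connectedComponentsWithStats(m); i=1+s[1:,4].argmax(); pin=c[i]+(228,225); print(s[i],pin)
T=monitor.get_obs()["ee_pos"]
for zt in(.030,.033): print("hole",atz("wrist",(246,242.7),zt).round(4))
print("pin",atz("wrist",[pin,(247.5,238.7)],.022).round(4).tolist(),T)
E
```

```text
[  9   6  20  15 238] [246.2605042  237.82773109]
hole [[ 0.5731 -0.2138  0.03  ]]
hole [[ 0.5717 -0.2129  0.033 ]]
pin [[0.5738, -0.2157, 0.022], [0.5744, -0.215, 0.022]] [ 0.5753686  -0.16982376  0.05983002]
```

```bash
python3 -m handwheel '[[0.04,-0.05,0,0,0,0,1],[0,0,-0.1,0,0,0,1],[0,0,-0.1,0,0,0,1],[0,0,-0.1,0,0,0,1],[0,0,0,0,0,0,1],[0,0,0,0,0,0,1]]' 80
```

```text
t: 12.15
ee_pos: [0.5767, -0.1727, 0.0474]
eef_rot: [-0.0, 0.011, 1.0, 0.0]
force: [-0.4, 0.3, -3.3]
grip_width: 0.091
gripper_force: 79.4
```

The plate is below the pin's top with no contact force, so the pin is in the hole. I'll lower the last bit and release.

```bash
python3 -m handwheel '[[0,0,-0.04,0,0,0,1],[0,0,-0.03,0,0,0,1],[0,0,0,0,0,0,1],[0,0,0,0,0,0,1]]' 80;  python3 -m handwheel '[[0,0,0,0,0,0,-0.5],[0,0,0,0,0,0,-0.5],[0,0,0,0,0,0,-0.5],[0,0,0,0,0,0,-0.5],[0,0,0.4,0,0,0,-0.5],[0,0.1,0.8,0,0,0,-0.5],[0,0.3,0.8,0,0,0,-0.5],[0,0.3,0.8,0,0,0,-0.5],[0,0,0,0,0,0,-0.5],[0,0,0,0,0,0,-0.5]]'
python3 - <<'E'
from h import *
a=viewer.capture("wrist")[:,:,::-1]; s=viewer.capture("scene")[200:350,100:300,::-1]; d=viewer.capture("side")[110:230,300:460,::-1]
cv2.imwrite("pics/v6.png",np.vstack([np.hstack([cv2.resize(s,(400,300),interpolation=2),cv2.resize(d,(400,300),interpolation=2)]),np.hstack([cv2.resize(a[100:300,130:397],(400,300),interpolation=2),cv2.resize(a,(400,300))])]))
E
```

```text
t: 12.55
ee_pos: [0.5773, -0.1729, 0.0454]
eef_rot: [0.0, 0.01, 1.0, -0.0]
force: [-0.7, -0.4, -2.2]
grip_width: 0.096
gripper_force: 79.5
t: 13.55
ee_pos: [0.5781, -0.1449, 0.1595]
eef_rot: [0.002, 0.01, 1.0, -0.001]
force: [0.7, 0.3, -0.0]
grip_width: 0.75
gripper_force: 0.0
```

View pics/v6.png

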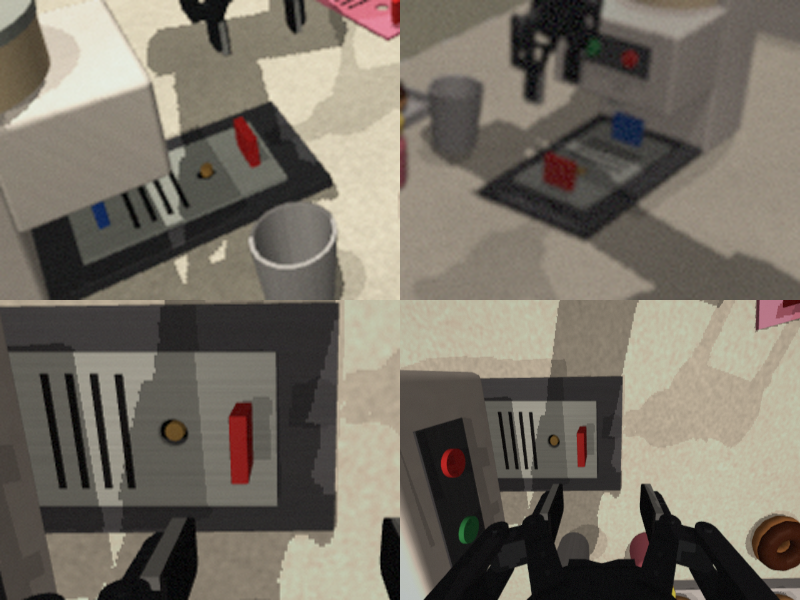

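The plate lies flat and square on the foot with the pin's top inside the hole (wrist crop px 175,432) and the blue tab under the head. The gripper is clear, so I'm handing in.

```bash
python3 -c "
from workcell import arm;print(arm.finish_job())"
```

```text
the job is handed in; nothing more can be done
None
```

The plate was set down and released on the way, and now lies flat and square on the dispenser's foot with the pin in its hole and the gripper clear; the job was handed in at about 14 s, but no verdict came back.

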